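Open the paddle-latched ring case and put a ring away

TASK

Pull up the recessed paddle in the lid of the grey steel case to trip its latch, and raise the lid until it stands upright or leans back by itself. Then lift the smaller ring off its peg on the sloping rack and lay it flat on the rubber disc in the empty half of the case, without dropping it. Leave the lid open and the other rings and the things on the bench where they are.

Things in the scene. Friction and masses are not known exactly. Their poses are not given: they have to be found in the camera images.
- case: fixed grey sheet-steel case, 170 mm deep (x) by 260 mm wide (y), rim 85 mm high; origin at the centre of its underside on the bench, front faces its -x, left is its +y. Walls 4 mm; inner floor 7 mm above the bench; a 3 mm partition at y = 0, 42 mm high, splits it into two halves, each 162 mm (x) by 124 mm (y)
- lid (a joint): lid hinge, rad: 0 = shut, 1.57 = upright, 1.85 = stop, leaning back. Axis parallel to the case's y axis along the rear rim. The stiff hinge (0.55 N m) holds the lid (about 0.5 kg) wherever it is left. A 6 mm plate, 176 mm from hinge to front edge, 266 mm wide; the dish hangs 30 mm below it. Latched when shut: it cannot be lifted until the paddle is pulled
- lid_hinge (a point): middle of the hinge line: in the case's frame x = +85 mm, y = 0, z = 85 mm
- lid_edge (a point): middle of the lid's front free edge, half-way through the plate; turns with the lid. 176 mm from the hinge
- paddle (a joint): paddle latch in the lid, rad: 0 = flush, 0.7 = stop. Pivot at its rear end, parallel to the lid hinge, 60 mm in front of that hinge line and 1 mm above it; the free front end lifts. A light spring (0.1 to 0.24 N m) returns it. Past about 0.4 the bolt under the lid's front is withdrawn and the lid is free; pulling on up by the paddle raises the lid, and the paddle stays at its stop meanwhile
- paddle_grip (a point): where to take the paddle: a steel plate 70 mm (x) by 36 mm wide (y) with 14 mm deep side flanges, flush in a dish recessed in the lid. Dish 84 mm (x) by 114 mm (y), floor 34 mm below the lid's top: 39 mm free on either side of the paddle to pinch it across its 36 mm. Site: 55 mm in front of the pivot, 15 mm from the free end, on the centre line, 8 mm below the lid's top face when flush
- peg_rack: fixed grey rack; a post on a round foot carries a 195 mm wide panel that rises to the rear at 30 degrees to the horizontal. Origin at the centre of its underside, front (low side) faces its -x. Two pegs, 12 mm thick, 30 mm long, square to the panel, lean 30 degrees from vertical towards -x; feet at x = +54, y = -49 and +49, z = +155 mm. A ring hangs on each, flat against the panel; lift it off along the peg
- small_ring_mid (a point): the ring to store: the smaller of the two plain steel rings on the rack, outer diameter 62 mm, hole about 47 mm, 12 mm thick; this point is the centre of its hole, half-way through; its z axis is the ring's axis (out of the panel, along the peg, while hung)
- large_ring_mid (a point): the larger ring on the rack, 80 mm outer diameter, 16 mm thick, loose; centre, half-way through. Stays on its peg
- pad_top (a point): centre of the top face of a black rubber disc, 92 mm diameter, 3 mm thick, fixed on the floor of the empty half of the case, 64 mm to one side of the partition (either side); its top is 10 mm above the bench. Unseen while the lid is shut
- case_ring_mid (a point): a loose 72 mm steel ring, 12 mm thick, lying on the floor of the other half of the case; centre, half-way up
- oil_bottle: loose bystander: upright oil bottle, 42 mm diameter, 118 mm high; origin at its underside
- carton_tall: loose bystander: small closed carton 71x60x50 mm high; origin at its underside
- tape_roll: loose bystander: roll of tape, 95 mm diameter, 25 mm high, lying flat; origin at its underside
- flat_brush: loose bystander: flat brush 180 mm long (along its y), 28 mm wide, 10 mm high; origin at its underside
- open_carton: bystander, fixed: tall open carton, 130x66x125 mm, standing on the black machine base; its top is 215 mm above the bench; origin at its underside

How it is judged:
By the outcome, as a careful person would: the job done as asked, in the order asked, and still so for the second after the job is handed in, with the robot touching nothing.
It also fails if it takes over 72 s, if anything falls off the work surface, if the arm or the gripper's body presses on something with over 40 N, if the wrist force passes 120 N, or if a joint passes its speed limit or range.

ROBOT

A 6-joint arm with a two-finger parallel gripper is mounted at the origin on a cart in front of the work surface, level with it; the furniture and walls round the work are solid. World frame = base frame: x ahead of the robot, y to its left, z up, the work surface at z = 0. Lengths are in m, angles in rad, forces in N, time in s.
With the tool pointing down it reaches from about 0.25 to 0.775 m from the base axis. Payload 8.9 kg.
Tool frame: the origin (TCP) lies midway between the tips of the shut fingers; the grasp point (between the pads) lies 19 mm behind it; y points along the fingers, x is the direction in which the jaws open and shut, and the axes are right-handed (so a half turn about y gives the same grasp; the last joint's range is limited). The gripper opens to 85 mm and grips with 20 to 120 N. Pads are 22 mm wide; open, the fingers measure 114 mm over their backs; the gripper's body (76 mm by 85 mm) begins 54 mm behind the grasp point. The pads swing forward as they close: fully open they stand 13 mm farther back than shut.
Start: joints at [1.161, 0.291, -0.153, 1.127, 0, 1.431], TCP at [0.14, 0.506, 0.231] pointing down, gripper open.
Joint ranges: [-2.52, 2.52], [-0.91, 1.74], [-1.3, 1.37], [-1.96, 2.02], [-1.52, 1.47], [-3.14, 3.14]. Speed limits (rad/s): [2.22, 2.22, 2.79, 3.14, 3.14, 3.14].

INTERFACE

Orientations are given as a unit quaternion [x, y, z, w].
In Python, from workcell import bot gives the robot as it stands. The module is installed in compiled form; this text tells all that it offers.
- The arm moves only by the shell command python3 -m jog 'ROWS' [OPENING] [FORCE]. ROWS is JSON, a list of rows, each a list of 2 entries, a list of its own where there are three numbers: the shift along the world's x, y, z in m, then the turn, a rotation vector about the world's x, y, z in rad. In form: [[[x, y, z], [ax, ay, az]], ...]. A call has 1 to 12 rows; each row shifts and turns the commanded pose from where the row before left it; what a row does not reach is not made up. A row lasts 1/8 s, in which the tool goes at most 62.5 mm and 10.7 degrees, less where a joint would pass 70% of its speed; a pose out of reach is approached as far as the arm can. A call with a gripper value outside its range is refused whole. OPENING is the finger opening in m, from 0 to 0.0854, set as the call begins (- or left out, the last holds). The fingers move at their own pace and stop on an object; FORCE is the grip in N (left out, the last holds). Time passes only in rows, so rows that do not move let the fingers close. It gives the time, the measured TCP pose, the force and the opening at its end, in the units of the state.
- bot.observe(): the state, without advancing time (a new reading comes with each control period).
- bot.grab_frame(name): name is "scene" or "top" or "wrist"; returns a dict with "img" (384x512x3 uint8, red, green, blue), "mtx" (3x3 intrinsics, pixels), "cam_to_world" (4x4, takes a point from camera to world coordinates); the wrist camera has in their place "tool_from_camera" (4x4, takes a point from camera to tool coordinates, whose origin is the TCP and whose axes are the tool frame's). Camera axes: x right, y down, z forward; pixel columns grow to the right and rows downward; lengths in m; the calibration is good to about 2 mm. A picture is of the moment at which its call begins: read the wrist's pose just before it. There is no depth.
- bot.finish_job(): hands the job in, once; it reports no verdict.
The state is a dict: "time": time; "joint_positions": joint angles; "joint_velocities": joint speeds; "effort": joint torques, N m; "tcp_pos": TCP position; "ee_rot": TCP orientation; "wrist_force": force on the tool from outside, world axes, zero at the start; "moment": the same for the moment, N m; "width": opening from 0.0 (shut) to 1.0 (fully open).
Only numpy, scipy, OpenCV 4.12 (cv2) and the standard library are available. Lean on these libraries where they do the work, as an engineer would, in place of code of your own. Each camera call takes 0.05 s, during which the arm holds its last target.

## Working session

There is one attempt and no reset: what is moved stays moved. The work goes in short steps, Python scripts to look and compute and a shell command to move; the robot and the scene stay as the last step left them, time stands still between calls to the robot, and variables do not carry over. Pictures are saved under pics/ and viewed, and the job is handed in when it is done.

```bash
mkdir -p pics; ls
python3 - <<'E'
from workcell import bot
import cv2,numpy as np
np.set_printoptions(precision=4,suppress=True)
s=bot.observe();print(s)
for n in["scene","top","wrist"]:
    f=bot.grab_frame(n);cv2.imwrite(f"pics/{n}0.png",f["img"][:,:,::-1]);print(n,f["mtx"],f.get("cam_to_world",f.get("tool_from_camera")))
E
```

```text
pics
{'time': 0.0, 'joint_positions': array([ 1.1607,  0.2913, -0.1541,  1.1267, -0.    ,  1.4315]), 'joint_velocities': array([ 0.    , -0.0002, -0.0005, -0.0005,  0.0007, -0.0007]), 'effort': array([ -0.0001, -53.7135,  33.1372,   0.0158,  -0.0002,   0.    ]), 'tcp_pos': array([0.1403, 0.5055, 0.2307]), 'ee_rot': array([ 0.5631,  0.4275, -0.4283, -0.5627]), 'wrist_force': array([-0.2741, -0.0217,  0.2177]), 'moment': array([ 0.0118, -0.0046, -0.025 ]), 'width': 1.0052515198849932}
scene [[358.184    0.     254.6001]
 [  0.     358.184  190.1346]
 [  0.       0.       1.    ]] [[ 0.7762 -0.2785  0.5656 -0.1919]
 [-0.6304 -0.3338  0.7008 -0.9694]
 [-0.0064 -0.9005 -0.4347  0.6586]
 [ 0.      0.      0.      1.    ]]
top [[361.6765   0.     257.8097]
 [  0.     361.6765 195.6984]
 [  0.       0.       1.    ]] [[-0.0189 -0.9899  0.1404  0.3383]
 [-0.9998  0.0182 -0.0061 -0.1042]
 [ 0.0035 -0.1404 -0.9901  1.4615]
 [ 0.      0.      0.      1.    ]]
wrist [[280.4442   0.     255.4778]
 [  0.     280.4442 190.5221]
 [  0.       0.       1.    ]] [[ 1.      0.0012  0.0015 -0.0005]
 [-0.001  -0.3023  0.9532 -0.1419]
 [ 0.0016 -0.9532 -0.3023  0.0787]
 [ 0.      0.      0.      1.    ]]
```

View pics/scene0.png

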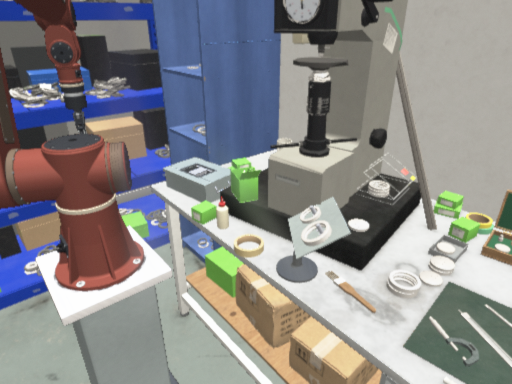

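View pics/top0.png

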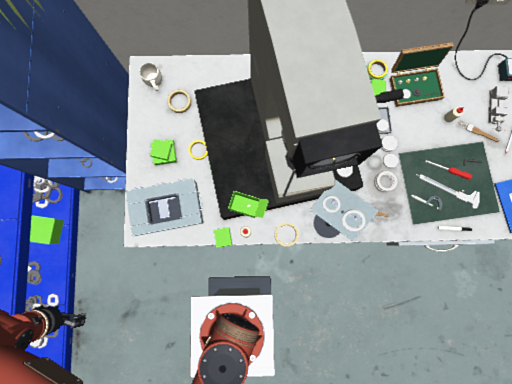

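View pics/wrist0.png

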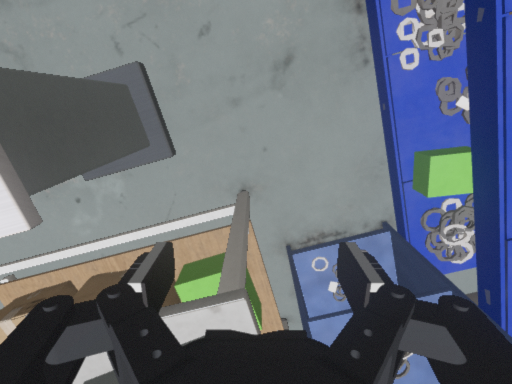

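The case is at top px (165,207), the rack at (343,210), with bystanders between them. I'll enlarge both.

Run:
```python
import cv2
t=cv2.imread('pics/top0.png');s=cv2.imread('pics/scene0.png')
def crop(i,x0,x1,y0,y1,k,n):
    cv2.imwrite(n,cv2.resize(i[y0:y1,x0:x1],None,fx=k,fy=k,interpolation=cv2.INTER_CUBIC))
crop(t,115,245,165,255,6,'pics/c_top_case.png')
crop(t,270,400,165,255,6,'pics/c_top_rack.png')
crop(s,155,285,145,235,6,'pics/c_sc_case.png')
crop(s,255,385,185,285,6,'pics/c_sc_rack.png')
```

```text
(no output)
```

View pics/c_top_case.png

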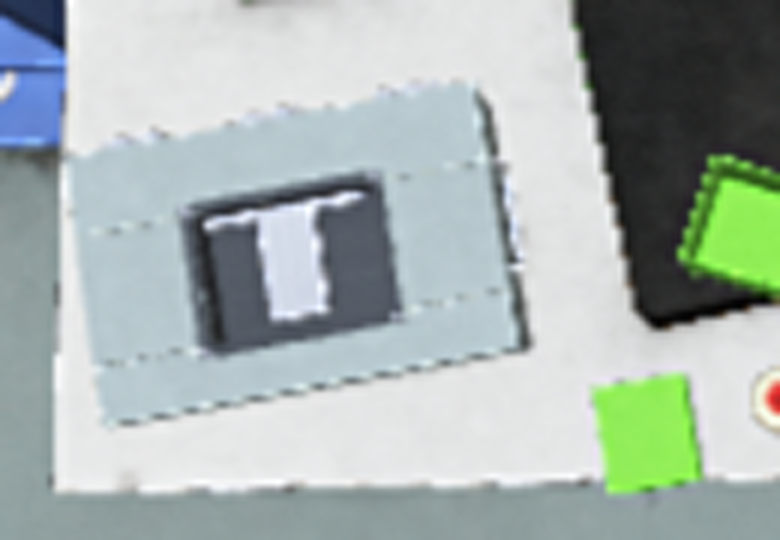

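View pics/c_top_rack.png

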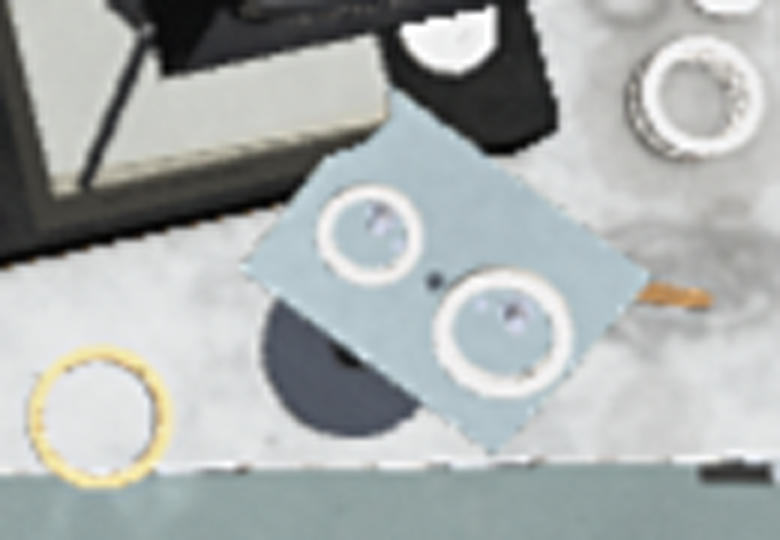

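View pics/c_sc_case.png

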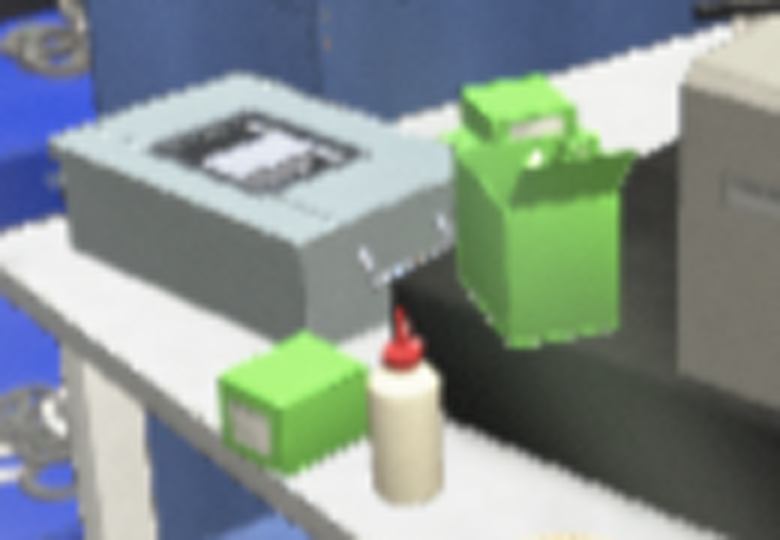

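View pics/c_sc_rack.png

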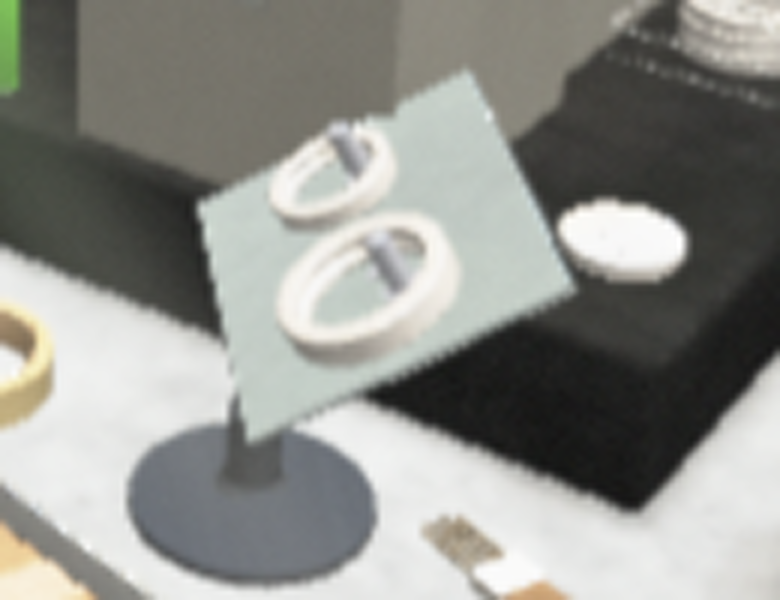

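```bash
cat > h.py <<'E'
import numpy as np, cv2, json
from scipy.spatial.transform import Rotation as R
from scipy.optimize import least_squares
np.set_printoptions(precision=4,suppress=True)
C={'scene':(np.array([[358.184,0,254.6001],[0,358.184,190.1346],[0,0,1]]),np.array([[ 0.7762,-0.2785,0.5656,-0.1919],[-0.6304,-0.3338,0.7008,-0.9694],[-0.0064,-0.9005,-0.4347,0.6586],[0,0,0,1.]])),
'top':(np.array([[361.6765,0,257.8097],[0,361.6765,195.6984],[0,0,1]]),np.array([[-0.0189,-0.9899,0.1404,0.3383],[-0.9998,0.0182,-0.0061,-0.1042],[0.0035,-0.1404,-0.9901,1.4615],[0,0,0,1.]]))}
def proj(c,P,K=None,T=None):
    if K is None: K,T=C[c]
    P=np.atleast_2d(P); p=(P-T[:3,3])@T[:3,:3]
    q=p@K.T; return q[:,:2]/q[:,2:]
def ray(c,uv,K=None,T=None):
    if K is None: K,T=C[c]
    d=T[:3,:3]@np.linalg.solve(K,[uv[0],uv[1],1.]); return T[:3,3],d/np.linalg.norm(d)
def onz(c,uv,z,**k):
    o,d=ray(c,uv,**k); return o+d*(z-o[2])/d[2]
def tri(obs):
    A=np.zeros((3,3));b=np.zeros(3)
    for o,d in obs:
        M=np.eye(3)-np.outer(d,d);A+=M;b+=M@o
    x=np.linalg.solve(A,b); res=[np.linalg.norm((np.eye(3)-np.outer(d,d))@(x-o)) for o,d in obs]
    return x,np.array(res)
def cr(x,y,x0,y0,k=6): return ((x+.5)/k-.5+x0,(y+.5)/k-.5+y0)
def pose2(p,P):  # P local
    c,s=np.cos(p[2]),np.sin(p[2]);P=np.atleast_2d(P)
    return np.c_[p[0]+c*P[:,0]-s*P[:,1],p[1]+s*P[:,0]+c*P[:,1],P[:,2]]
def wristcam(f,st):
    T=np.eye(4);T[:3,:3]=R.from_quat(st['ee_rot']).as_matrix();T[:3,3]=st['tcp_pos']
    return f['mtx'],T@f['tool_from_camera']
E
cat > fit.py <<'E'
from h import *
tc=lambda x,y:cr(x,y,115,165); sc=lambda x,y:cr(x,y,155,145)
tr=lambda x,y:cr(x,y,270,165); sr=lambda x,y:cr(x,y,255,185)
m=[('top',[-.091,.133,.091],tc(108,425)),('top',[-.091,-.133,.091],tc(527,348)),('top',[.085,-.133,.091],tc(478,86)),('top',[.085,.133,.091],tc(70,157)),
('scene',[-.091,.133,.091],sc(50,145)),('scene',[-.091,-.133,.091],sc(300,243)),('scene',[.085,.133,.091],sc(238,72))]
f=lambda p:np.concatenate([proj(c,pose2(p,P))[0]-uv for c,P,uv in m])
r=least_squares(f,[.45,.2,.1]);print('case',r.x,r.fun.reshape(-1,2))
for c in('top','scene'): print([onz(c,u,.091) for cc,P,u in m if cc==c])
for n,a,b in[('small',tr(370,235),sr(332,177)),('large',tr(503,333),sr(369,287))]:
    print(n,tri([ray('top',a),ray('scene',b)]))
for n,a,b in[('speg',tr(378,215),sr(342,132)),('lpeg',tr(513,312),sr(380,240)),('pc_rear-left?',tr(395,88),sr(466,72)),('pr',tr(650,275),sr(578,292)),('pf',tr(490,452),sr(248,442)),('pl',tr(245,268),sr(198,205))]:
    print(n,tri([ray('top',a),ray('scene',b)]))
E
python3 fit.py
```

```text
case [0.4988 0.2461 0.169 ] [[-0.1427  0.9423]
 [-0.2058  0.5801]
 [ 0.3912 -0.6826]
 [-0.2042  0.1936]
 [-0.186  -1.0543]
 [ 0.48   -0.0851]
 [ 0.7548 -0.0684]]
[array([0.3904, 0.3615, 0.091 ]), array([0.4337, 0.0989, 0.091 ]), array([0.6024, 0.1308, 0.091 ]), array([0.5611, 0.3907, 0.091 ])]
[array([0.3821, 0.3506, 0.091 ]), array([0.4297, 0.1002, 0.091 ]), array([0.5571, 0.3929, 0.091 ])]
small (array([ 0.4882, -0.3783,  0.1538]), array([0.0013, 0.0013]))
large (array([ 0.4276, -0.4558,  0.155 ]), array([0.0008, 0.0008]))
speg (array([ 0.4963, -0.3778,  0.1754]), array([0.0031, 0.0031]))
lpeg (array([ 0.4367, -0.4552,  0.1753]), array([0.0032, 0.0032]))
pc_rear-left? (array([ 0.5711, -0.3889,  0.1874]), array([0.0032, 0.0032]))
pr (array([ 0.4589, -0.5384,  0.1803]), array([0.0004, 0.0004]))
pf (array([ 0.3569, -0.4564,  0.1067]), array([0.0012, 0.0012]))
pl (array([ 0.4726, -0.3071,  0.1124]), array([0.0026, 0.0026]))
```

Run:
```python
from h import *
m=R.from_quat([0.5631,0.4275,-0.4283,-0.5627]).as_matrix();print(m)
tc=lambda x,y:cr(x,y,115,165)
p=[.4988,.2461,.169]
print(np.degrees(np.arctan2(m[1,0],m[0,0])))
for uv in [(299,320),(288,202),(203,205),(383,178),(212,352),(400,315)]:
    w=onz('top',tc(*uv),.085); d=w[:2]-p[:2]; c,s=np.cos(p[2]),np.sin(p[2]); print(uv,w,c*d[0]+s*d[1],-s*d[0]+c*d[1])
print(pose2(p,[[-.03,0,.083],[.025,0,.086]]))
# other objects at guess
for n,px,z in [('bottle',(246,232),.118),('carton',(223,237),.05),('opencarton',(248,204),.215)]: print(n,onz('top',px,z))
```

```text
[[ 0.2675 -0.0006 -0.9635]
 [ 0.9635 -0.0011  0.2675]
 [-0.0012 -1.      0.0002]]
74.48206313426338
(299, 320) [0.4546 0.2444 0.085 ] -0.04383354562414313 0.005799333211602513
(288, 202) [0.5303 0.2528 0.085 ] 0.03220561087106605 0.00128135063702177
(203, 205) [0.5294 0.307  0.085 ] 0.04040607083852305 0.05490363757194178
(383, 178) [0.5447 0.1923 0.085 ] 0.03622224242405886 -0.060780807001382844
(212, 352) [0.4353 0.2991 0.085 ] -0.053635004639059874 0.06293433120868472
(400, 315) [0.4566 0.1804 0.085 ] -0.05263878991084856 -0.05761913573568882
[[0.4692 0.2411 0.083 ]
 [0.5234 0.2503 0.086 ]]
bottle [ 0.394  -0.0662  0.118 ]
carton [0.3792 0.0251 0.05  ]
opencarton [ 0.4866 -0.0773  0.215 ]
```

```bash
python3 -m jog '[[[0.043,-0.038,0],[0,0,0.063]],[[0.043,-0.038,0],[0,0,0.063]],[[0.043,-0.038,0],[0,0,0.063]],[[0.043,-0.038,0],[0,0,0.063]],[[0.043,-0.038,0],[0,0,0.063]],[[0.043,-0.038,0],[0,0,0.063]],[[0.043,-0.038,-0.02],[0,0,0.063]],[[0,0,0],[0,0,0]]]' 0.055 40
cat > snap.py <<'E'
import sys
from h import *
from workcell import bot
n=sys.argv[1]; cam=sys.argv[2]
s=bot.observe(); f=bot.grab_frame(cam); im=f['img'][:,:,::-1]
cv2.imwrite(f'pics/{n}.png',im)
if cam=='wrist':
    K,T=wristcam(f,s); np.savez(f'pics/{n}.npz',K=K,T=T,ee=s['ee_rot'],tcp=s['tcp_pos'])
print('t',s['time'],'tcp',s['tcp_pos'],'F',s['wrist_force'],'w',s['width'],'j',s['joint_positions']); print(R.from_quat(s['ee_rot']).as_matrix())
E
python3 snap.py w1 wrist
```

```text
time: 1.15
tcp_pos: [0.4432, 0.237, 0.2097]
ee_rot: [-0.457, -0.539, 0.54, 0.457]
wrist_force: [-0.3, 0.2, -0.2]
width: 0.645
t 1.15 tcp [0.4432 0.237  0.2097] F [-0.3233  0.1823 -0.1605] w 0.6452566156064898 j [ 0.346   0.2636 -0.249   1.0601 -0.0007  0.1799]
[[-0.1653 -0.0016 -0.9862]
 [ 0.9862 -0.0013 -0.1653]
 [-0.001  -1.      0.0018]]
```

View pics/w1.png

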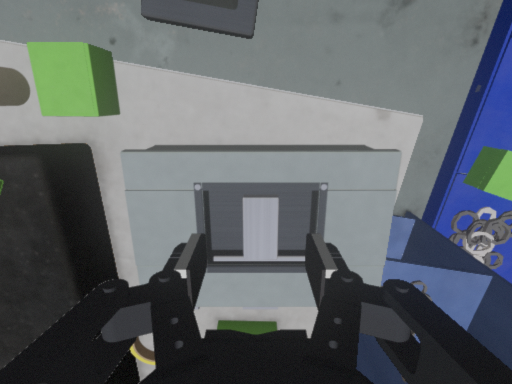

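Run:
```python
from h import *
d=np.load('pics/w1.npz');k=dict(K=d['K'],T=d['T'])
for uv,z in [((123,150.5),.091),((400,150.5),.091),((133,305),.091),((386,307),.091),((244,198),.09),((278,198),.09),((243,260),.088),((279,260),.088)]:
    w=onz(None,uv,z,**k);p=[.4988,.2461,.169];dd=w[:2]-p[:2]; c,s=np.cos(p[2]),np.sin(p[2]); print(uv,w,c*dd[0]+s*dd[1],-s*dd[0]+c*dd[1])
```

```text
(123, 150.5) [0.4289 0.1096 0.091 ] -0.09191220151149866 -0.12281607805167168
(400, 150.5) [0.3857 0.3644 0.091 ] -0.09158710236743378 0.1356449891243099
(133, 305) [0.6022 0.1253 0.091 ] 0.08161234229425943 -0.1365196302850055
(386, 307) [0.5575 0.4053 0.091 ] 0.08463703567568968 0.14703798920642475
(244, 198) [0.4567 0.2282 0.09  ] -0.044554761435110765 -0.010584778568958567
(278, 198) [0.4511 0.2613 0.09  ] -0.044513609486203025 0.02297813537264717
(243, 260) [0.5268 0.238  0.088 ] 0.02628855085939677 -0.01269705410262435
(279, 260) [0.5204 0.276  0.088 ] 0.0263339720716036 0.025822042247835686
```

```bash
python3 -m jog '[[[0.012,0.005,-0.03],[0,0,0]],[[0.013,0.005,-0.035],[0,0,0]],[[0,0,-0.03],[0,0,0]],[[0,0,-0.02],[0,0,0]],[[0,0,-0.012],[0,0,0]],[[0,0,0],[0,0,0]]]'
python3 snap.py w2 wrist
```

```text
time: 1.95
tcp_pos: [0.4657, 0.2503, 0.0841]
ee_rot: [-0.455, -0.541, 0.541, 0.456]
wrist_force: [0.2, -0.0, -0.4]
width: 0.645
t 1.95 tcp [0.4657 0.2503 0.0841] F [ 0.2257 -0.0493 -0.362 ] w 0.6452776838290684 j [ 0.3548  0.4287 -0.3688  0.7743  0.0001  0.1839]
[[-0.1701 -0.0009 -0.9854]
 [ 0.9854 -0.0003 -0.1701]
 [-0.0001 -1.      0.0009]]
```

View pics/w2.png

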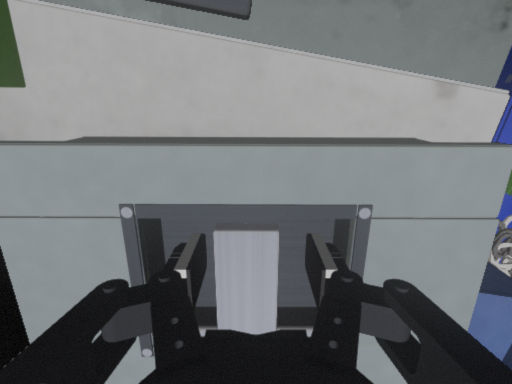

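```bash
python3 -m jog '[[[0.001,-0.005,0],[0,0,0]],[[0,0,-0.012],[0,0,0]],[[0,0,-0.009],[0,0,0]],[[0,0,0],[0,0,0]]]'
python3 snap.py w3 wrist
```

```text
time: 2.5
tcp_pos: [0.4667, 0.2445, 0.0623]
ee_rot: [-0.455, -0.54, 0.541, 0.456]
wrist_force: [-0.5, 0.2, -0.1]
width: 0.646
t 2.5 tcp [0.4667 0.2445 0.0623] F [-0.4991  0.1959 -0.0599] w 0.6460022878315004 j [ 0.3438  0.4536 -0.3973  0.7217  0.      0.1738]
[[-0.1692 -0.0018 -0.9856]
 [ 0.9856 -0.0006 -0.1692]
 [-0.0003 -1.      0.0018]]
```

View pics/w3.png

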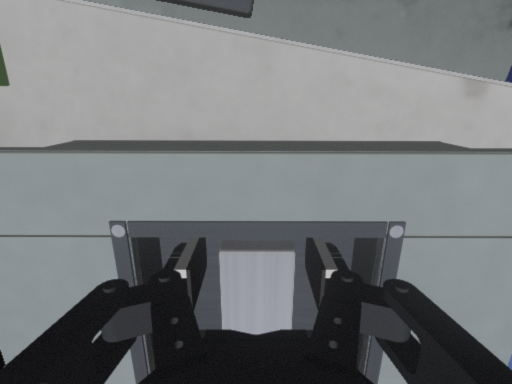

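```bash
python3 -m jog '[[[0,0,0],[0,0,0]],[[0,0,0],[0,0,0]],[[0,0,0],[0,0,0]],[[0,0,0],[0,0,0]]]' 0.025 60
python3 - <<'E'
# planned path: paddle arc then lid arc for grip, in (x local, z), tool vertical
import numpy as np
r=.055
for a in np.linspace(0,.7,8): 
    b=np.arctan2(-.003,.055); rr=np.hypot(.055,.003); print('pad %.2f'%a, np.round([-rr*np.cos(a+b)+rr*np.cos(b), rr*np.sin(a+b)-rr*np.sin(b)],4))
# grip relative hinge at paddle .7
P=np.array([-.06,.001]); g=P+np.array([-rr*np.cos(.7+b),rr*np.sin(.7+b)])
R0=np.hypot(*g);p0=np.arctan2(g[1],-g[0]);print(g,R0,p0)
for t in np.arange(0,1.31,.1): print('lid %.1f'%t,np.round([-R0*np.cos(p0+t)-g[0],R0*np.sin(p0+t)-g[1]],4))
E
```

```text
time: 3.05
tcp_pos: [0.4675, 0.2452, 0.0636]
ee_rot: [0.456, 0.541, -0.541, -0.456]
wrist_force: [-2.4, 2.0, 3.7]
width: 0.412
pad 0.00 [0. 0.]
pad 0.10 [-0.      0.0055]
pad 0.20 [0.0005 0.011 ]
pad 0.30 [0.0016 0.0164]
pad 0.40 [0.0032 0.0217]
pad 0.50 [0.0053 0.0267]
pad 0.60 [0.0079 0.0316]
pad 0.70 [0.011  0.0361]
[-0.10399897  0.03413745] 0.10945844734855154 0.3171667173220937
lid 0.0 [0. 0.]
lid 0.1 [0.0039 0.0102]
lid 0.2 [0.0089 0.02  ]
lid 0.3 [0.0147 0.0292]
lid 0.4 [0.0215 0.0378]
lid 0.5 [0.0291 0.0457]
lid 0.6 [0.0374 0.0528]
lid 0.7 [0.0464 0.059 ]
lid 0.8 [0.056  0.0643]
lid 0.9 [0.0661 0.0685]
lid 1.0 [0.0765 0.0718]
lid 1.1 [0.0872 0.074 ]
lid 1.2 [0.0981 0.0752]
lid 1.3 [0.1091 0.0752]
```

```bash
python3 -m jog '[[[0,0,0.0055],[0,0,0]],[[0.0005,0,0.0055],[0,0,0]],[[0.001,0,0.0055],[0,0,0]],[[0.0017,0.0005,0.005],[0,0,0]],[[0.002,0.0005,0.005],[0,0,0]],[[0.0026,0.0005,0.005],[0,0,0]],[[0.003,0.0005,0.0045],[0,0,0]],[[0,0,0],[0,0,0]]]'
python3 snap.py s4 scene;python3 snap.py w4 wrist
```

```text
time: 4.05
tcp_pos: [0.4758, 0.2466, 0.0986]
ee_rot: [-0.454, -0.539, 0.542, 0.457]
wrist_force: [-6.5, 3.2, -7.6]
width: 0.407
t 4.05 tcp [0.4758 0.2466 0.0986] F [-6.4736  3.1879 -7.5975] w 0.40669882427609955 j [ 0.341   0.4265 -0.3269  0.8223  0.001   0.1703]
[[-0.1699 -0.0049 -0.9855]
 [ 0.9855 -0.0007 -0.1699]
 [ 0.0001 -1.      0.0049]]
t 4.1 tcp [0.4758 0.2465 0.0985] F [-7.5946  3.7202 -7.4685] w 0.40818173048490214 j [ 0.341   0.4264 -0.3271  0.8221  0.0009  0.1703]
[[-0.1699 -0.0048 -0.9854]
 [ 0.9855 -0.0007 -0.1699]
 [ 0.0001 -1.      0.0049]]
```

View pics/w4.png

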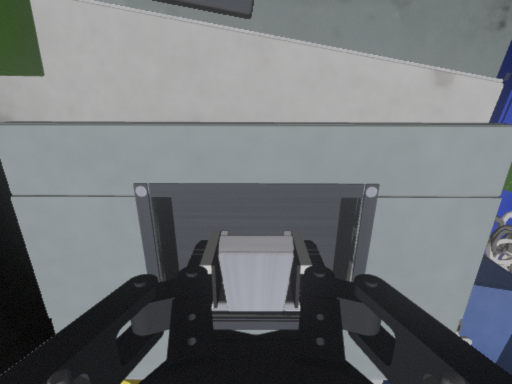

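View pics/s4.png

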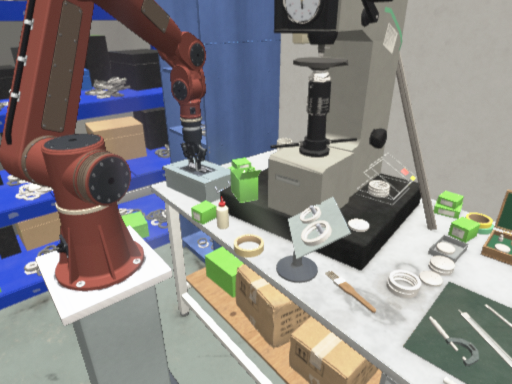

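```bash
python3 -m jog '[[[0.004,0.0007,0.010],[0,0,0]],[[0.005,0.0008,0.010],[0,0,0]],[[0.0057,0.001,0.009],[0,0,0]],[[0.0067,0.0011,0.0086],[0,0,0]],[[0.0075,0.0013,0.008],[0,0,0]],[[0,0,0],[0,0,0]]]'
python3 snap.py s5 scene;python3 snap.py w5 wrist
```

```text
time: 4.9
tcp_pos: [0.5042, 0.2513, 0.1445]
ee_rot: [-0.454, -0.539, 0.542, 0.457]
wrist_force: [-10.5, 1.5, 1.4]
width: 0.406
t 4.9 tcp [0.5042 0.2513 0.1445] F [-10.5317   1.5151   1.4167] w 0.40591399736145123 j [ 0.3321  0.4287 -0.1866  0.9616  0.001   0.1616]
[[-0.1697 -0.006  -0.9855]
 [ 0.9855 -0.0011 -0.1696]
 [-0.     -1.      0.0061]]
t 4.95 tcp [0.5042 0.2513 0.1446] F [-10.1639   2.4134  -0.3646] w 0.4083665376607161 j [ 0.3321  0.4284 -0.1869  0.9612  0.0009  0.1616]
[[-0.1697 -0.0057 -0.9855]
 [ 0.9855 -0.001  -0.1697]
 [-0.0001 -1.      0.0058]]
```

View pics/w5.png

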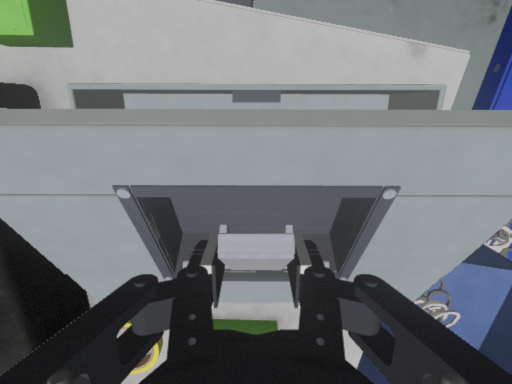

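```bash
python3 -m jog '[[[0.008,0.0014,0.007],[0,0,0]],[[0.009,0.0015,0.006],[0,0,0]],[[0.0095,0.0016,0.0053],[0,0,0]],[[0.005,0.0008,0.002],[0,0,0]],[[0,0,0],[0,0,0]]]'
python3 snap.py s6 scene;python3 snap.py w6 wrist
```

```text
time: 5.62
tcp_pos: [0.5357, 0.2567, 0.1647]
ee_rot: [-0.454, -0.539, 0.543, 0.457]
wrist_force: [-10.5, 2.8, -2.1]
width: 0.408
t 5.625 tcp [0.5357 0.2567 0.1647] F [-10.5307   2.7887  -2.0768] w 0.4075851163662823 j [ 0.3233  0.4679 -0.0664  1.0425  0.001   0.1523]
[[-0.1702 -0.006  -0.9854]
 [ 0.9854 -0.001  -0.1702]
 [ 0.0001 -1.      0.0061]]
t 5.675 tcp [0.5357 0.2567 0.1647] F [-10.6299   1.9689  -1.2501] w 0.4080321607464802 j [ 0.3234  0.4677 -0.0667  1.0422  0.0009  0.1522]
[[-0.1704 -0.0058 -0.9854]
 [ 0.9854 -0.001  -0.1704]
 [ 0.     -1.      0.0059]]
```

View pics/w6.png

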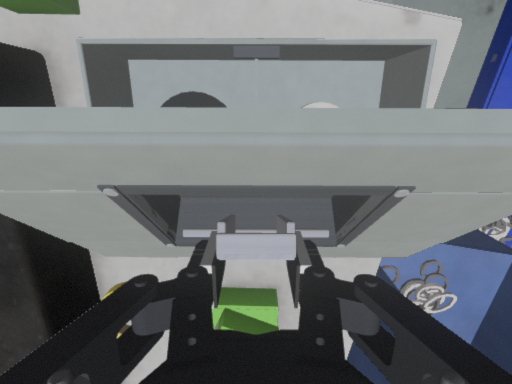

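View pics/s6.png

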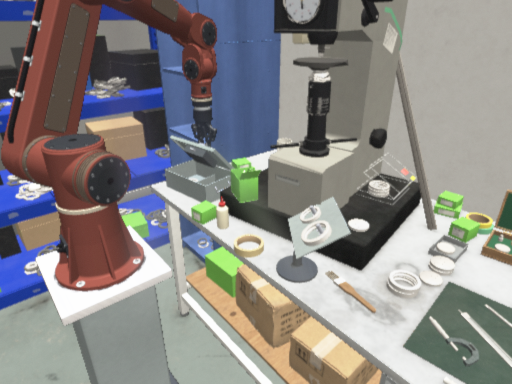

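```bash
python3 -m jog '[[[0,0,0],[0,0,0]],[[0,0,0],[0,0,0]],[[0,0,0.01],[0,0,0]],[[0,0,0.03],[0,0,0]],[[0,0,0.04],[0,0,0]],[[0,0,0.04],[0,0,0]],[[-0.04,-0.007,0.02],[0,0,0]],[[-0.06,-0.01,0],[0,0,0]],[[0,0,0],[0,0,0]]]' 0.06 60
python3 snap.py s7 scene;python3 snap.py w7 wrist
python3 - <<'E'
import cv2
s=cv2.imread('pics/s7.png')
cv2.imwrite('pics/s7c.png',cv2.resize(s[100:235,145:275],None,fx=5,fy=5,interpolation=cv2.INTER_CUBIC)[:600])
E
```

```text
time: 6.85
tcp_pos: [0.4348, 0.2392, 0.3063]
ee_rot: [-0.455, -0.541, 0.541, 0.456]
wrist_force: [0.9, 0.0, -0.9]
width: 0.703
t 6.85 tcp [0.4348 0.2392 0.3063] F [ 0.919   0.0283 -0.8645] w 0.7027470908858606 j [ 0.3556  0.2057 -0.0697  1.2964 -0.0002  0.1845]
[[-0.1702 -0.0008 -0.9854]
 [ 0.9854 -0.0005 -0.1702]
 [-0.0003 -1.      0.0009]]
t 6.9 tcp [0.4375 0.2398 0.3066] F [ 0.6039 -0.0847  0.1869] w 0.7018571233736284 j [ 0.355   0.2086 -0.0652  1.2953 -0.0003  0.1842]
[[-0.17    0.0017 -0.9854]
 [ 0.9854  0.0003 -0.17  ]
 [ 0.     -1.     -0.0017]]
```

View pics/w7.png

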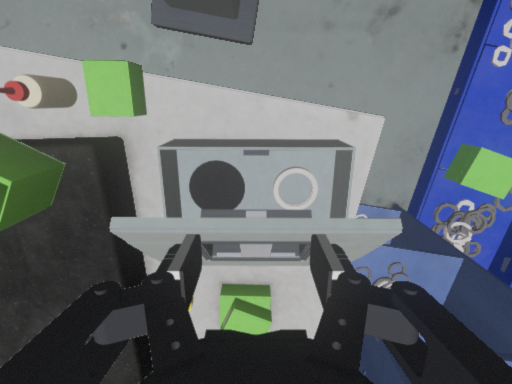

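View pics/s7c.png

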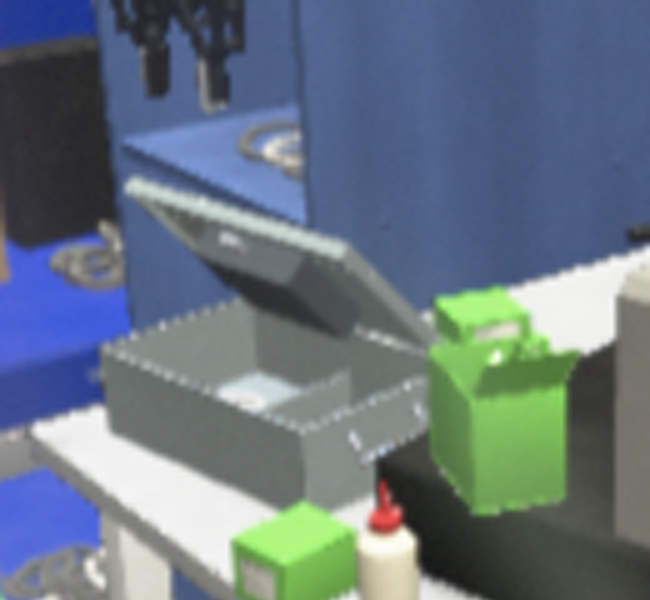

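Run:
```python
from h import *
d=np.load('pics/w7.npz');k=dict(K=d['K'],T=d['T'])
p=[.498,.2505,.169]
def edge(t,y): # top edge corner
    return pose2(p,[[.085-.176*np.cos(t)+.006*np.sin(t),y,.085+.176*np.sin(t)+.006*np.cos(t)]])
L,Rr=cr(128,181,145,100,5),cr(343,240,145,100,5)
for t in np.arange(.6,1.1,.05):
    print('%.2f'%t,proj(None,edge(t,.133),**k)[0],proj(None,edge(t,-.133),**k)[0],proj('scene',edge(t,.133))[0]-L,proj('scene',edge(t,-.133))[0]-Rr)
w=onz(None,(217,187),.010,**k);dd=w[:2]-p[:2];c,s=np.cos(p[2]),np.sin(p[2]);print('pad',w,c*dd[0]+s*dd[1],-s*dd[0]+c*dd[1])
w=onz(None,(296,188),.014,**k);dd=w[:2]-p[:2];print('ring',w,c*dd[0]+s*dd[1],-s*dd[0]+c*dd[1])
for uv in [(162,141),(352,141)]:
    w=onz(None,uv,.085,**k);dd=w[:2]-p[:2];print('rim',w,c*dd[0]+s*dd[1],-s*dd[0]+c*dd[1])
```

```text
0.60 [392.1946 191.7316] [118.1456 190.9147] [-4.0733  7.3383] [-3.7925 10.1392]
0.65 [394.7318 199.3603] [115.5662 198.5424] [-3.1934  5.4231] [-2.828   7.9895]
0.70 [397.165  207.5119] [113.0875 206.6951] [-2.2395  3.5546] [-1.7922  5.8884]
0.75 [399.4716 216.1581] [110.732  215.3445] [-1.2146  1.7385] [-0.6885  3.8428]
0.80 [401.629  225.2621] [108.5227 224.4539] [-0.1223 -0.0194] [0.4793 1.8591]
0.85 [403.6146 234.7787] [106.4824 233.9783] [ 1.0338 -1.7137] [ 1.707  -0.0563]
0.90 [405.4066 244.6543] [104.6333 243.8639] [ 2.2497 -3.3393] [ 2.9904 -1.8976]
0.95 [406.9842 254.8273] [102.9965 254.0491] [ 3.5214 -4.8914] [ 4.3252 -3.6592]
1.00 [408.3282 265.2289] [101.5916 264.4648] [ 4.8445 -6.3655] [ 5.7065 -5.3358]
1.05 [409.4218 275.7839] [100.436 275.036] [ 6.2145 -7.7575] [ 7.1299 -6.9227]
1.10 [410.2508 286.4123] [ 99.5442 285.6823] [ 7.627  -9.0635] [ 8.5903 -8.4155]
pad [0.5023 0.188  0.01  ] -0.006235666423309895 -0.062377398085001194
ring [0.4808 0.3147 0.014 ] -0.00616765136200156 0.06621475608111385
rim [0.4286 0.1167 0.085 ] -0.09089894183664575 -0.12017898033195519
rim [0.3867 0.3578 0.085 ] -0.09170505675122677 0.1244719615897747
```

```bash
python3 -m jog '[[[-0.024,-0.004,0],[0,0,0]],[[0,0,-0.03],[0,0,0]],[[0,0,-0.04],[0,0,0]],[[0,0,-0.035],[0,0,0]],[[0,0,-0.012],[0,0,0]],[[0,0,0],[0,0,0]],[[0,0,0],[0,0,0]]]' 0 60
python3 snap.py w8 wrist; python3 snap.py s8 scene
```

```text
time: 7.82
tcp_pos: [0.4159, 0.2365, 0.1895]
ee_rot: [0.456, 0.541, -0.54, -0.455]
wrist_force: [0.1, -0.0, 1.2]
width: 0.004
t 7.825 tcp [0.4159 0.2365 0.1895] F [ 0.0999 -0.027   1.2009] w 0.0036637392620393287 j [ 0.3641  0.2308 -0.3493  0.9885 -0.      0.194 ]
[[-0.1693  0.002  -0.9856]
 [ 0.9856  0.0007 -0.1693]
 [ 0.0004 -1.     -0.0021]]
t 7.875 tcp [0.4157 0.2364 0.1895] F [-0.1494  0.1284  0.3648] w -0.0028952511416913784 j [ 0.3641  0.2305 -0.3498  0.9883 -0.      0.1939]
[[-0.1693  0.0021 -0.9856]
 [ 0.9856  0.0008 -0.1693]
 [ 0.0004 -1.     -0.0022]]
```

View pics/w8.png

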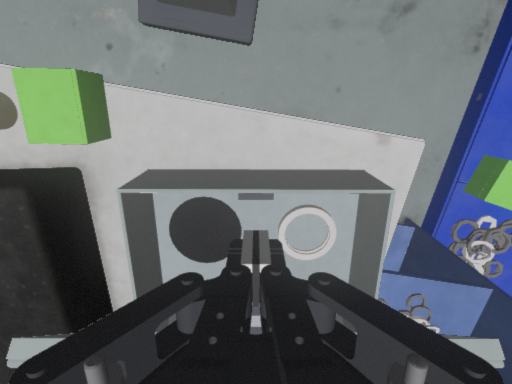

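```bash
python3 -m jog '[[[0.018,0.003,0],[0,0,0]],[[0.014,0.0025,0.002],[0,0,0]],[[0.014,0.0025,0.006],[0,0,0]],[[0.014,0.0025,0.007],[0,0,0]],[[0.014,0.0025,0.007],[0,0,0]],[[0.015,0.0025,0.007],[0,0,0]],[[0,0,0],[0,0,0]]]'
python3 snap.py s9 scene
python3 - <<'E'
import cv2
s=cv2.imread('pics/s9.png')
cv2.imwrite('pics/s9c.png',cv2.resize(s[90:210,145:275],None,fx=5,fy=5,interpolation=cv2.INTER_CUBIC)[:600])
E
```

```text
time: 8.8
tcp_pos: [0.5039, 0.2515, 0.2195]
ee_rot: [0.456, 0.541, -0.54, -0.455]
wrist_force: [-7.1, -3.4, 16.4]
width: -0.003
t 8.8 tcp [0.5039 0.2515 0.2195] F [-7.076  -3.4214 16.4007] w -0.003233411641726874 j [ 0.3332  0.369  -0.0721  1.1288 -0.0003  0.1631]
[[-0.1693  0.0009 -0.9856]
 [ 0.9856  0.     -0.1693]
 [-0.0001 -1.     -0.0009]]
```

View pics/s9c.png

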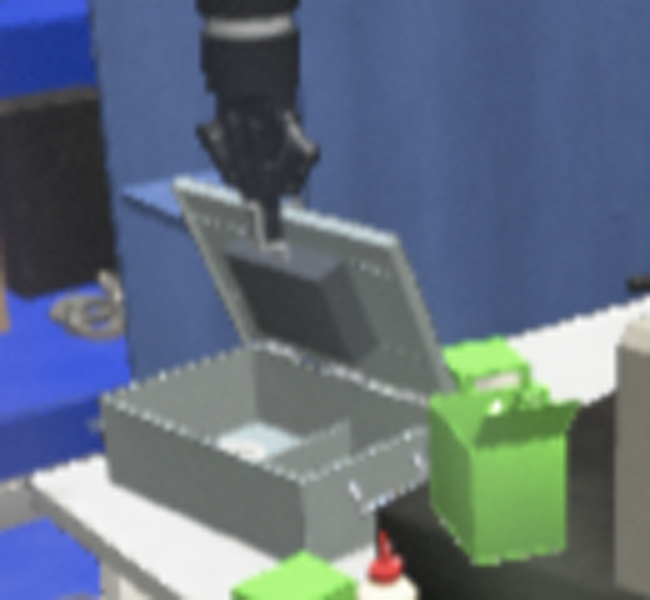

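```bash
python3 -m jog '[[[0,0,0.01],[0,0,0]],[[0.013,0.0022,0.005],[0,0,0]],[[0.013,0.0022,0.005],[0,0,0]],[[0.013,0.0022,0.004],[0,0,0]],[[0.014,0.0024,0.002],[0,0,0]],[[0.014,0.0024,0],[0,0,0]],[[0,0,0],[0,0,0]]]'
python3 snap.py s10 scene
python3 - <<'E'
import cv2
s=cv2.imread('pics/s10.png')
cv2.imwrite('pics/s10c.png',cv2.resize(s[90:210,145:275],None,fx=5,fy=5,interpolation=cv2.INTER_CUBIC)[:600])
E
```

```text
time: 9.72
tcp_pos: [0.5728, 0.2633, 0.2454]
ee_rot: [0.457, 0.542, -0.539, -0.455]
wrist_force: [3.5, 0.3, 8.5]
width: -0.001
t 9.725 tcp [0.5728 0.2633 0.2454] F [3.4581 0.2925 8.4921] w -0.001401322851340558 j [ 0.3152  0.4871  0.1796  1.2585 -0.0004  0.1453]
[[-0.1691  0.0047 -0.9856]
 [ 0.9856  0.0011 -0.1691]
 [ 0.0003 -1.     -0.0048]]
```

View pics/s10c.png

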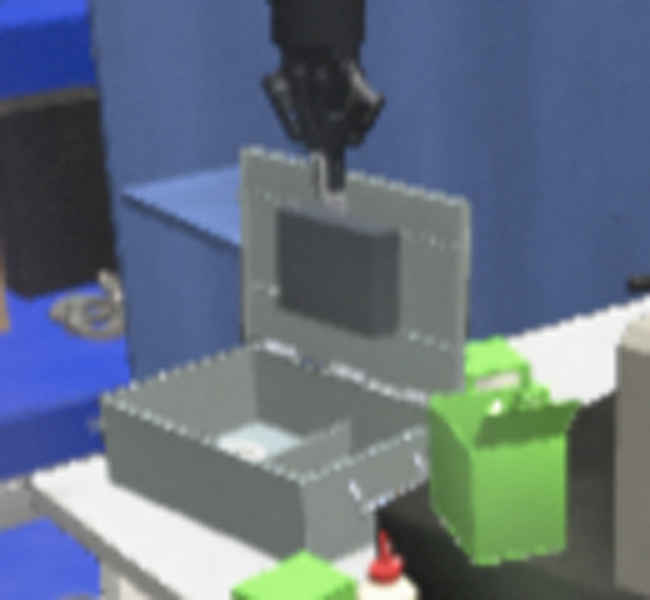

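```bash
python3 -m jog '[[[0.01,0.0017,0.002],[0,0,0]],[[0.01,0.0017,0],[0,0,0]],[[0.01,0.0017,0],[0,0,0]],[[0,0,0],[0,0,0]]]'
python3 snap.py s11 scene
python3 - <<'E'
import cv2
s=cv2.imread('pics/s11.png')
cv2.imwrite('pics/s11c.png',cv2.resize(s[90:210,145:275],None,fx=5,fy=5,interpolation=cv2.INTER_CUBIC)[:600])
from h import *
p=[.498,.2505,.169]
for t in (1.5,1.57,1.65,1.7,1.75,1.8):
    print(t,[ (proj('scene',pose2(p,[[.085-.176*np.cos(t)+o*np.sin(t),y,.085+.176*np.sin(t)+o*np.cos(t)]]))[0]+.5-[145,90])*5 for y in(.133,-.133) for o in (0,)])
E
```

```text
time: 10.28
tcp_pos: [0.6025, 0.2683, 0.2471]
ee_rot: [0.457, 0.542, -0.539, -0.455]
wrist_force: [3.1, -0.3, 6.2]
width: -0.0
t 10.275 tcp [0.6025 0.2683 0.2471] F [ 3.1102 -0.3131  6.2039] w -0.00010471522024894976 j [ 0.3084  0.5485  0.2858  1.3038 -0.0004  0.1385]
[[-0.1691  0.0042 -0.9856]
 [ 0.9856  0.001  -0.1691]
 [ 0.0002 -1.     -0.0043]]
1.5 [array([222.5475, 152.9181]), array([443.2118, 209.7933])]
1.57 [array([233.6052, 149.6013]), array([454.2407, 205.7691])]
1.65 [array([246.1966, 147.0465]), array([466.7227, 202.5372])]
1.7 [array([254.0031, 146.1169]), array([474.4199, 201.2554])]
1.75 [array([261.7356, 145.6965]), array([482.0124, 200.5369])]
1.8 [array([269.3738, 145.7803]), array([489.4804, 200.3762])]
```

View pics/s11c.png

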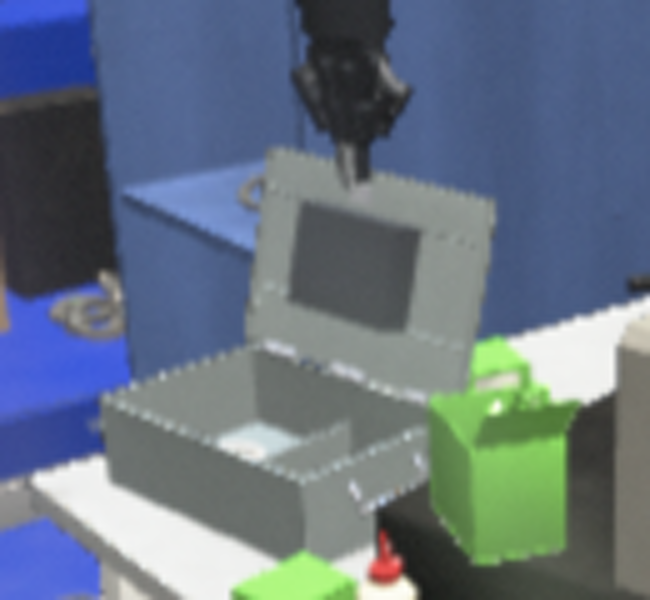

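Run:
```python
from h import *
d=np.load('pics/w8.npz');k=dict(K=d['K'],T=d['T'])
p=[.498,.2505,.169];c,s=np.cos(p[2]),np.sin(p[2])
for n,uv,z in [('pad',(205,229.5),.010),('ring',(307,232),.016),('rimL',(120.5,190.5),.085),('rimR',(391,190),.085)]:
    w=onz(None,uv,z,**k);dd=w[:2]-p[:2];print(n,w,c*dd[0]+s*dd[1],-s*dd[0]+c*dd[1])
y=-.664;u=np.array([.866*np.cos(y),.866*np.sin(y),.5]);a=np.array([.5*np.cos(y),.5*np.sin(y),-.866])
M=np.c_[-u,a,np.cross(-u,a)]
cur=np.array([[-0.1691,0.0042,-0.9856],[0.9856,0.001,-0.1691],[0.0002,-1,-0.0043]])
print(R.from_matrix(M@cur.T).as_rotvec(), R.from_matrix(M@cur.T).magnitude())
zt=np.radians(142-99.7); print(R.from_matrix(M@(R.from_rotvec([0,0,zt]).as_matrix()@cur).T).as_rotvec())
ring=np.array([.4882,-.3783,.1538]);print(ring-a*.0,'standoff .15 tcp',ring-a*.15)
```

```text
pad [0.5007 0.1873 0.01  ] -0.007976016670731563 -0.06273101392115647
ring [0.4795 0.3129 0.016 ] -0.00772336093402852 0.06462992484808533
rimL [0.4367 0.1144 0.085 ] -0.0833505516529538 -0.12386619432078488
rimR [0.3937 0.36   0.085 ] -0.08441055716849778 0.12544001648789194
[-0.4621 -0.2709  0.7185] 0.8962034510025452
[-0.3259 -0.4102 -0.0025]
[ 0.4882 -0.3783  0.1538] standoff .15 tcp [ 0.4291 -0.3321  0.2837]
```

```bash
python3 -m jog '[[[-0.04,-0.007,0.01],[0,0,0]],[[-0.055,-0.009,0.02],[0,0,0]],[[-0.06,-0.01,0.03],[0,0,0]],[[-0.05,-0.035,0.02],[0,0,0]],[[0.003,-0.06,0],[-0.0513,-0.0301,0.0798]],[[0.003,-0.06,0],[-0.0513,-0.0301,0.0798]],[[0.003,-0.06,0],[-0.0513,-0.0301,0.0798]],[[0.003,-0.06,0],[-0.0513,-0.0301,0.0798]],[[0.003,-0.06,0],[-0.0513,-0.0301,0.0798]],[[0.003,-0.06,0],[-0.0513,-0.0301,0.0798]],[[0.003,-0.06,-0.01],[-0.0513,-0.0301,0.0798]]]' 0.0854 40
python3 -m jog '[[[0.003,-0.06,-0.01],[-0.0513,-0.0301,0.0798]],[[0.005,-0.055,-0.015],[-0.0513,-0.0301,0.0798]],[[0,0,0],[0,0,0]],[[0,0,0],[0,0,0]]]'
python3 snap.py w12 wrist
```

```text
time: 11.7
tcp_pos: [0.4232, -0.2135, 0.3144]
ee_rot: [-0.417, -0.584, 0.682, 0.141]
wrist_force: [1.6, 0.5, -0.4]
width: 0.997
time: 12.2
tcp_pos: [0.4305, -0.3262, 0.2879]
ee_rot: [-0.396, -0.584, 0.706, 0.051]
wrist_force: [0.6, 0.7, -0.0]
width: 1.003
t 12.2 tcp [ 0.4305 -0.3262  0.2879] F [ 0.6292  0.6517 -0.0288] w 1.0032024281014882 j [-0.8317 -0.1082 -0.6087  0.5521  0.079  -1.7149]
[[-0.6812  0.3909 -0.619 ]
 [ 0.5348 -0.3117 -0.7853]
 [-0.5    -0.866   0.0033]]
```

View pics/w12.png

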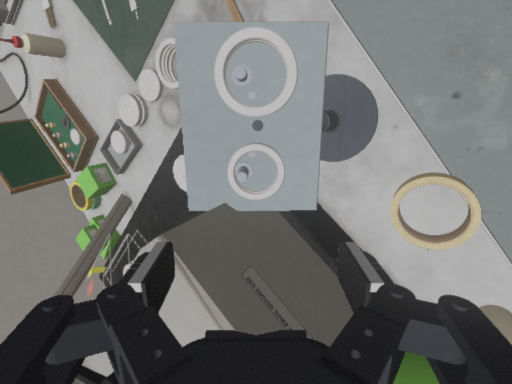

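Run:
```python
import cv2
t=cv2.imread('pics/w12.png')
cv2.imwrite('pics/w12c.png',cv2.resize(t[130:215,205:305],None,fx=7,fy=7,interpolation=cv2.INTER_CUBIC))
from h import *
d=np.load('pics/w12.npz');k=dict(K=d['K'],T=d['T'])
tr=lambda x,y:cr(x,y,270,165); sr=lambda x,y:cr(x,y,255,185)
print(onz(None,(256,171.5),.157,**k))
print(tri([ray('top',tr(370,235)),ray('scene',sr(332,177)),ray(None,(256,171.5),**k)]))
print(tri([ray('top',tr(503,333)),ray('scene',sr(369,287)),ray(None,(256,72),**k)]))
```

```text
[ 0.4838 -0.3769  0.157 ]
(array([ 0.4878, -0.3781,  0.1531]), array([0.0019, 0.0008, 0.0014]))
(array([ 0.4263, -0.4561,  0.1547]), array([0.0019, 0.0007, 0.0022]))
```

View pics/w12c.png

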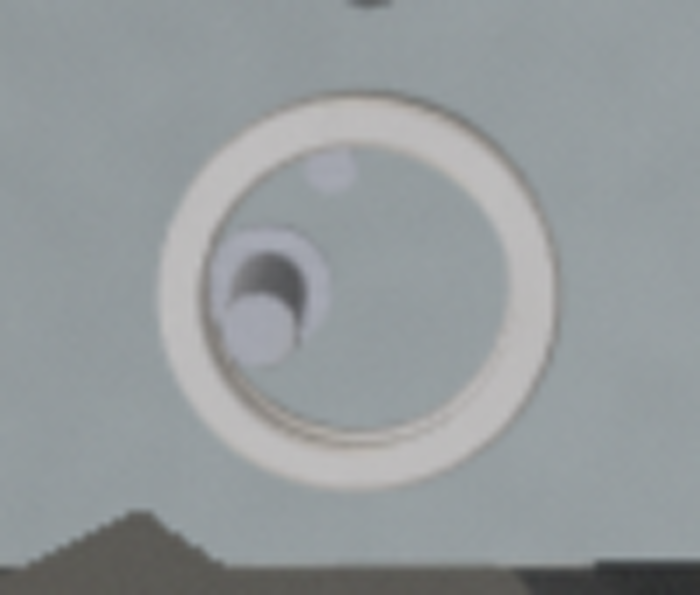

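```bash
python3 -m jog '[[[0.0122,-0.0162,-0.035],[0,0,0]],[[0.0156,-0.0125,-0.0346],[0,0,0]],[[0.0137,-0.0109,-0.0303],[0,0,0]],[[0.0137,-0.0109,-0.0303],[0,0,0]],[[0,0,0],[0,0,0]],[[0,0,0],[0,0,0]]]' 0.076 40
python3 snap.py w13 wrist
```

```text
time: 13.0
tcp_pos: [0.4866, -0.376, 0.1584]
ee_rot: [-0.395, -0.585, 0.707, 0.05]
wrist_force: [-0.3, -0.7, 0.0]
width: 0.886
t 13.0 tcp [ 0.4866 -0.376   0.1584] F [-0.3126 -0.6586  0.0379] w 0.8864323861502165 j [-0.8149  0.1843 -0.6875  0.179   0.0718 -1.7027]
[[-0.6824  0.3922 -0.6169]
 [ 0.5325 -0.3114 -0.787 ]
 [-0.5008 -0.8656  0.0037]]
```

View pics/w13.png

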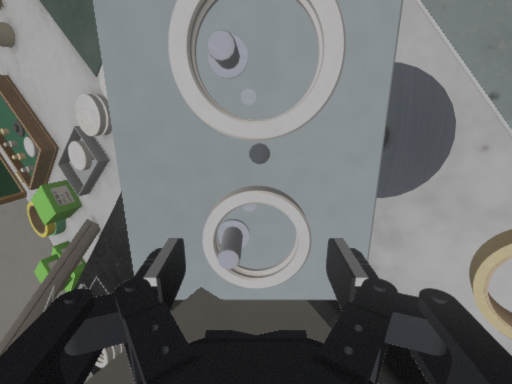

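```bash
python3 -m jog '[[[0.0005,-0.0035,-0.0043],[0,0,0]],[[0.0016,-0.0013,-0.0035],[0,0,0]],[[0.0016,-0.0013,-0.0035],[0,0,0]],[[0,0,0],[0,0,0]]]' 
python3 snap.py w14 wrist
```

```text
time: 13.55
tcp_pos: [0.4894, -0.3828, 0.1454]
ee_rot: [-0.395, -0.585, 0.707, 0.051]
wrist_force: [0.4, 0.0, 0.3]
width: 0.889
t 13.55 tcp [ 0.4894 -0.3828  0.1454] F [0.4379 0.0346 0.2894] w 0.8888095141452147 j [-0.8199  0.2157 -0.6889  0.1481  0.0735 -1.7058]
[[-0.6821  0.3907 -0.6182]
 [ 0.5342 -0.3111 -0.7861]
 [-0.4994 -0.8664  0.0035]]
```

View pics/w14.png

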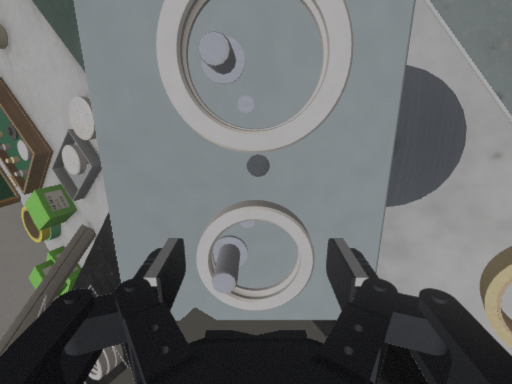

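```bash
python3 -m jog '[[[0.0012,-0.0009,-0.0026],[0,0,0]],[[0.0012,-0.0009,-0.0026],[0,0,0]],[[0,0,0],[0,0,0]]]' 
python3 -m jog '[[[0,0,0],[0,0,0]],[[0,0,0],[0,0,0]],[[0,0,0],[0,0,0]],[[0,0,0],[0,0,0]]]' 0.055 50
python3 snap.py w15 wrist
```

```text
time: 13.98
tcp_pos: [0.492, -0.3845, 0.1403]
ee_rot: [-0.395, -0.585, 0.707, 0.051]
wrist_force: [-0.2, 0.1, 0.8]
width: 0.89
time: 14.48
tcp_pos: [0.4908, -0.3838, 0.1432]
ee_rot: [-0.396, -0.584, 0.707, 0.05]
wrist_force: [-34.4, 26.3, 51.9]
width: 0.71
t 14.475 tcp [ 0.4908 -0.3838  0.1432] F [-34.3624  26.3167  51.8904] w 0.709802760684267 j [-0.8187  0.2215 -0.6899  0.1395  0.0719 -1.7049]
[[-0.6817  0.391  -0.6183]
 [ 0.5334 -0.3128 -0.7859]
 [-0.5007 -0.8656  0.0046]]
```

View pics/w15.png

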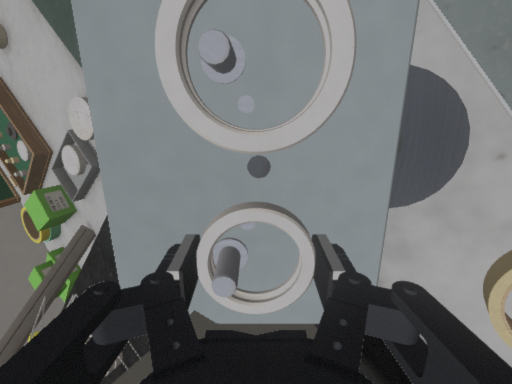

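```bash
python3 -m jog '[[[-0.002,0.0016,0.0043],[0,0,0]],[[-0.0016,0.0013,0.0035],[0,0,0]],[[0,0,0],[0,0,0]]]' 
python3 snap.py w16 wrist
```

```text
time: 14.9
tcp_pos: [0.4884, -0.3817, 0.1484]
ee_rot: [-0.396, -0.585, 0.707, 0.05]
wrist_force: [0.5, -0.6, -1.7]
width: 0.699
t 14.9 tcp [ 0.4884 -0.3817  0.1484] F [ 0.5354 -0.5535 -1.6999] w 0.6990311827972848 j [-0.8201  0.2083 -0.6889  0.1548  0.0736 -1.7061]
[[-0.682   0.3911 -0.618 ]
 [ 0.5338 -0.3114 -0.7862]
 [-0.4999 -0.8661  0.0036]]
```

View pics/w16.png

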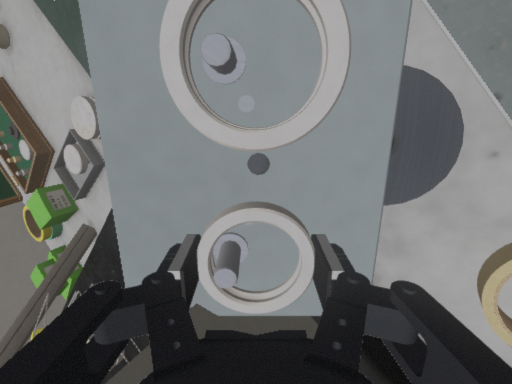

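```bash
python3 -m jog '[[[-0.004,0.0031,0.0087],[0,0,0]],[[-0.0078,0.0062,0.0173],[0,0,0]],[[-0.0118,0.0094,0.026],[0,0,0]],[[-0.0118,0.0094,0.026],[0,0,0]],[[0,0,0],[0,0,0]]]' - 60
python3 snap.py w17 wrist
python3 - <<'E'
from h import *
cur=np.array([[-0.682,0.3911,-0.618],[0.5338,-0.3114,-0.7862],[-0.4999,-0.8661,0.0036]])
U,_,V=np.linalg.svd(cur);cur=U@V
M=np.array([[-.9857,0,.168],[-.168,0,-.9857],[0,-1,0]]);print(np.linalg.det(M))
r=R.from_matrix(M@cur.T).as_rotvec();print(r,np.linalg.norm(r))
E
```

```text
time: 15.58
tcp_pos: [0.4533, -0.3541, 0.2289]
ee_rot: [-0.397, -0.584, 0.707, 0.049]
wrist_force: [-0.2, 0.0, -0.3]
width: 0.696
t 15.575 tcp [ 0.4533 -0.3541  0.2289] F [-0.2481  0.0233 -0.2978] w 0.6955712578503531 j [-0.8367  0.0164 -0.6618  0.3711  0.0818 -1.7205]
[[-0.6807  0.3933 -0.6181]
 [ 0.5325 -0.3139 -0.7861]
 [-0.5032 -0.8642  0.0043]]
0.99982849
[0.1361 0.5212 0.8145] 0.976484908603773
```

View pics/w17.png

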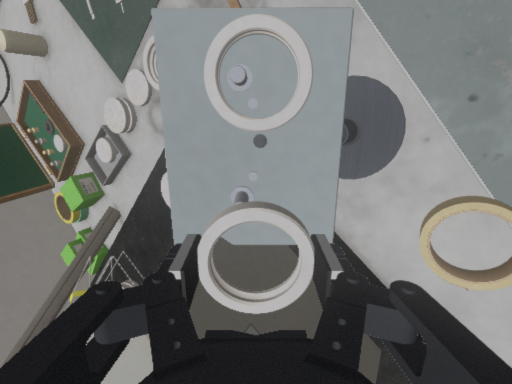

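```bash
python3 -m jog '[[[-0.035,0.02,0.045],[0,0,0]],[[-0.02,0.045,0.035],[0.017,0.065,0.102]],[[0,0.055,0.015],[0.017,0.065,0.102]],[[0,0.058,0],[0.017,0.065,0.102]],[[0,0.06,0],[0.017,0.065,0.102]],[[0,0.06,0],[0.017,0.065,0.102]],[[0,0.06,0],[0.017,0.065,0.102]],[[0,0.06,0],[0.017,0.065,0.102]],[[0.02,0.05,-0.01],[0.017,0.065,0.102]],[[0.04,0.04,-0.02],[0,0,0]],[[0.04,0.033,-0.03],[0,0,0]],[[0,0,0],[0,0,0]]]'
python3 -m jog '[[[0,0,0],[0,0,0]]]'
python3 snap.py w18 wrist
```

```text
time: 17.12
tcp_pos: [0.4985, 0.1891, 0.2562]
ee_rot: [0.063, -0.704, 0.704, -0.059]
wrist_force: [0.2, 0.6, -0.5]
width: 0.694
time: 17.25
tcp_pos: [0.4976, 0.1873, 0.2602]
ee_rot: [-0.061, 0.705, -0.704, 0.06]
wrist_force: [-0.2, -0.5, -0.1]
width: 0.691
t 17.25 tcp [0.4976 0.1873 0.2602] F [-0.2354 -0.5272 -0.1363] w 0.6913212610778771 j [ 0.2222  0.2902 -0.0775  1.2042  0.0003 -1.5191]
[[-0.9855 -0.0011  0.1697]
 [-0.1697  0.0001 -0.9855]
 [ 0.0011 -1.     -0.0002]]
```

View pics/w18.png

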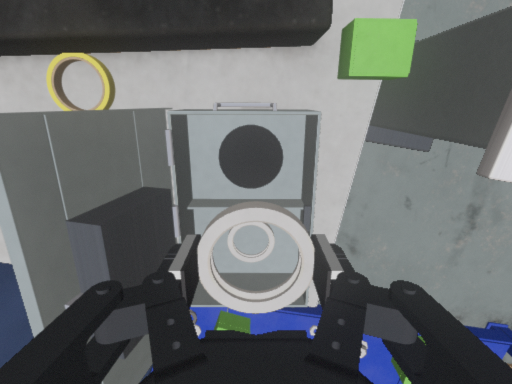

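Run:
```python
from h import *
d=np.load('pics/w18.npz');k=dict(K=d['K'],T=d['T'])
p=[.498,.2505,.169];c,s=np.cos(p[2]),np.sin(p[2])
for n,uv,z in [('pad',(251,157),.010),('cring',(250.5,241),.016),('wallFR',(320,110),.085),('wallBR',(166,110),.085),('part F',(308,204),.049),('partB',(188,204),.049)]:
    w=onz(None,uv,z,**k);dd=w[:2]-p[:2];print(n,w,c*dd[0]+s*dd[1],-s*dd[0]+c*dd[1])
```

```text
pad [0.5026 0.1859 0.01  ] -0.0063540241932184315 -0.06442877083839164
cring [0.4818 0.3132 0.016 ] -0.005452312422123341 0.0645652747800921
wallFR [0.4385 0.1078 0.085 ] -0.0826124072853035 -0.13066892535507124
wallBR [0.6035 0.1365 0.085 ] 0.08483239896517863 -0.13015178429157412
part F [0.4173 0.2282 0.049 ] -0.0833241644981097 -0.008357998370597404
partB [0.5759 0.2558 0.049 ] 0.07769272077819195 -0.007883151342358369
```

```bash
python3 -m jog '[[[0.0044,-0.0013,-0.045],[0,0,0]],[[0,0,-0.05],[0,0,0]],[[0,0,-0.05],[0,0,0]],[[0,0,-0.04],[0,0,0]],[[0,0,-0.025],[0,0,0]],[[0,0,-0.01],[0,0,0]],[[0,0,-0.008],[0,0,0]],[[0,0,0],[0,0,0]],[[0,0,0],[0,0,0]]]'
python3 snap.py w19 wrist;python3 snap.py s19 scene
```

```text
time: 18.42
tcp_pos: [0.503, 0.1862, 0.0343]
ee_rot: [-0.059, 0.705, -0.704, 0.061]
wrist_force: [-0.2, -0.2, -1.1]
width: 0.693
t 18.425 tcp [0.503  0.1862 0.0343] F [-0.1738 -0.1843 -1.1167] w 0.6927305055444731 j [ 0.2179  0.5027 -0.4049  0.6605  0.0005 -1.523 ]
[[-0.9856  0.0026  0.1694]
 [-0.1694  0.001  -0.9856]
 [-0.0027 -1.     -0.0006]]
t 18.475 tcp [0.503  0.1862 0.0342] F [-0.6171 -0.1854 -0.4376] w 0.6936318758240061 j [ 0.218   0.5028 -0.405   0.6604  0.0004 -1.523 ]
[[-0.9855  0.0025  0.1694]
 [-0.1694  0.001  -0.9855]
 [-0.0027 -1.     -0.0006]]
```

View pics/w19.png

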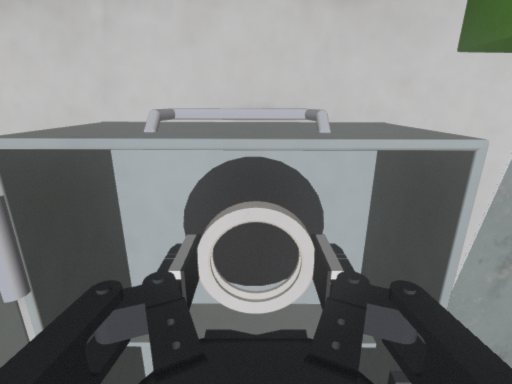

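```bash
python3 -m jog '[[[0,0,-0.01],[0,0,0]],[[0,0,-0.008],[0,0,0]],[[0,0,-0.003],[0,0,0]],[[0,0,-0.0015],[0,0,0]],[[0,0,0],[0,0,0]]]'; python3 -m jog '[[[0,0,-0.0015],[0,0,0]],[[0,0,0],[0,0,0]]]'
```

```text
time: 19.15
tcp_pos: [0.5024, 0.1861, 0.0109]
ee_rot: [-0.06, 0.705, -0.704, 0.06]
wrist_force: [1.2, 0.2, -0.3]
width: 0.697
time: 19.4
tcp_pos: [0.5024, 0.1861, 0.0094]
ee_rot: [-0.06, 0.705, -0.704, 0.061]
wrist_force: [0.1, -0.4, -1.4]
width: 0.691
```

```bash
python3 -m jog '[[[0,0,-0.0015],[0,0,0]],[[0,0,0],[0,0,0]]]'; python3 -m jog '[[[0,0,-0.0012],[0,0,0]],[[0,0,0],[0,0,0]]]'
```

```text
time: 19.65
tcp_pos: [0.5023, 0.1861, 0.0078]
ee_rot: [-0.06, 0.705, -0.704, 0.06]
wrist_force: [-1.9, -0.2, -1.0]
width: 0.696
time: 19.9
tcp_pos: [0.5023, 0.1861, 0.0066]
ee_rot: [-0.06, 0.705, -0.704, 0.06]
wrist_force: [-0.8, 0.6, -1.4]
width: 0.695
```

```bash
python3 -m jog '[[[0,0,-0.0012],[0,0,0]],[[0,0,0],[0,0,0]]]'; python3 snap.py w20 wrist
```

```text
time: 20.15
tcp_pos: [0.5024, 0.1861, 0.0055]
ee_rot: [-0.06, 0.705, -0.704, 0.061]
wrist_force: [0.6, 0.4, -0.6]
width: 0.694
t 20.15 tcp [0.5024 0.1861 0.0055] F [ 0.6316  0.3968 -0.5987] w 0.6943041777718251 j [ 0.2179  0.5441 -0.4297  0.5956  0.0005 -1.523 ]
[[-0.9856  0.0012  0.1693]
 [-0.1693  0.0007 -0.9856]
 [-0.0013 -1.     -0.0005]]
```

View pics/w20.png

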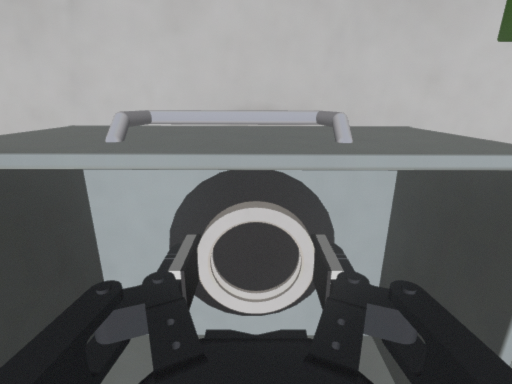

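```bash
python3 -m jog '[[[0,0,-0.001],[0,0,0]],[[0,0,0],[0,0,0]]]'; python3 -m jog '[[[0,0,-0.001],[0,0,0]],[[0,0,0],[0,0,0]]]';python3 -m jog '[[[0,0,-0.001],[0,0,0]],[[0,0,0],[0,0,0]]]'
```

```text
time: 20.45
tcp_pos: [0.5024, 0.1861, 0.0053]
ee_rot: [-0.06, 0.705, -0.704, 0.061]
wrist_force: [-2.2, -0.4, 11.6]
width: 0.696
time: 20.7
tcp_pos: [0.5025, 0.1861, 0.0052]
ee_rot: [-0.059, 0.705, -0.704, 0.061]
wrist_force: [-6.9, -2.0, 24.8]
width: 0.689
time: 20.95
tcp_pos: [0.5025, 0.1861, 0.0052]
ee_rot: [-0.059, 0.705, -0.704, 0.061]
wrist_force: [-11.2, -3.2, 38.7]
width: 0.696
```

```bash
python3 -m jog '[[[0,0,0.0025],[0,0,0]],[[0,0,0],[0,0,0]]]'; python3 -m jog '[[[0,0,0],[0,0,0]],[[0,0,0],[0,0,0]],[[0,0,0],[0,0,0]],[[0,0,0],[0,0,0]]]' 0.076; python3 snap.py w21 wrist
```

```text
time: 21.2
tcp_pos: [0.5027, 0.1862, 0.0053]
ee_rot: [-0.059, 0.705, -0.704, 0.061]
wrist_force: [-1.1, 0.6, 9.0]
width: 0.697
time: 21.7
tcp_pos: [0.5023, 0.1861, 0.0049]
ee_rot: [-0.06, 0.705, -0.704, 0.06]
wrist_force: [-0.1, -0.6, -0.5]
width: 0.89
t 21.7 tcp [0.5023 0.1861 0.0049] F [-0.1123 -0.6008 -0.4778] w 0.890472205737309 j [ 0.218   0.545  -0.4301  0.5946  0.0005 -1.523 ]
[[-0.9856  0.001   0.1693]
 [-0.1693  0.0007 -0.9856]
 [-0.0011 -1.     -0.0005]]
```

View pics/w21.png

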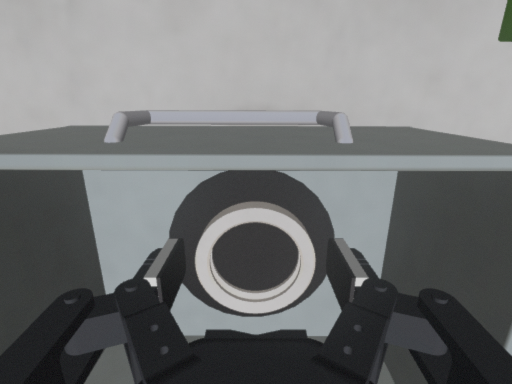

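Both fingers are clear of the ring, at columns 185 and 327 with the ring spanning 196–314. I'll lift straight up and away.

```bash
python3 -m jog '[[[0,0,0.005],[0,0,0]],[[0,0,0.015],[0,0,0]],[[0,0,0.03],[0,0,0]],[[0,0,0.05],[0,0,0]],[[0,0,0.05],[0,0,0]],[[0,0,0.05],[0,0,0]],[[-0.02,0,0.05],[0,0,0]],[[-0.04,0,0.02],[0,0,0]],[[0,0,0],[0,0,0]],[[0,0,0],[0,0,0]]]'; python3 snap.py w22 wrist; python3 snap.py s22 scene; python3 snap.py t22 top
```

```text
time: 23.0
tcp_pos: [0.4427, 0.1861, 0.2756]
ee_rot: [-0.059, 0.705, -0.704, 0.061]
wrist_force: [0.5, 0.1, 0.4]
width: 0.893
t 23.0 tcp [0.4427 0.1861 0.2756] F [0.5377 0.1264 0.4038] w 0.8934450066391754 j [ 0.2454  0.1809 -0.1806  1.2066  0.0004 -1.4957]
[[-0.9855  0.0025  0.1695]
 [-0.1695  0.001  -0.9855]
 [-0.0027 -1.     -0.0006]]
t 23.05 tcp [0.4427 0.186  0.275 ] F [-0.6953 -0.5513 -0.0855] w 0.8893764980003807 j [ 0.2452  0.1821 -0.1806  1.2065  0.0004 -1.4957]
[[-0.9856  0.0015  0.1692]
 [-0.1692  0.0007 -0.9856]
 [-0.0016 -1.     -0.0005]]
t 23.1 tcp [0.4427 0.186  0.2747] F [0.5509 0.2476 0.4622] w 0.8909582875108341 j [ 0.245   0.1828 -0.1807  1.2065  0.0003 -1.4957]
[[-0.9856  0.0007  0.1691]
 [-0.1691  0.0005 -0.9856]
 [-0.0008 -1.     -0.0004]]
```

View pics/w22.png

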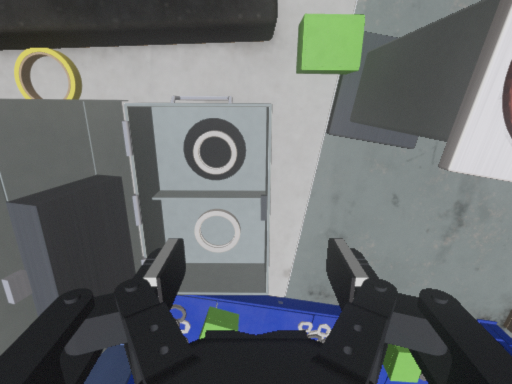

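View pics/s22.png

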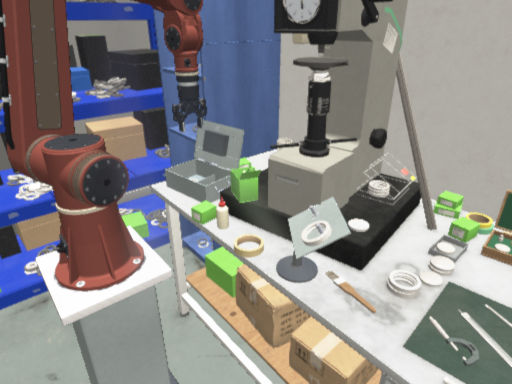

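View pics/t22.png

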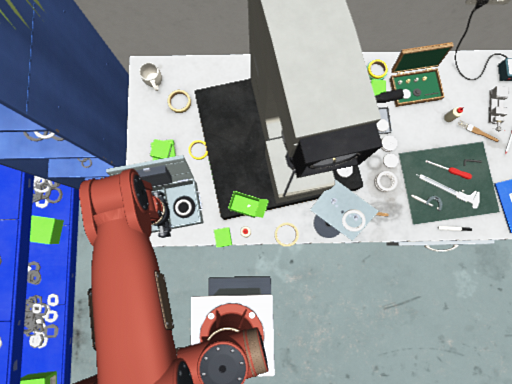

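The ring lies flat within the black disc (wrist px 215,152, disc centre about 215,149). The lid leans back, the large ring is still on its peg, and the bench items are at the same pixels as at the start. The gripper is clear of everything, so I'm handing in.

Run:
```python
from workcell import bot
print(bot.finish_job())
```

```text
the job is handed in; nothing more can be done
None
```

The job is done and handed in at about 23 s of the 72 s allowed. I pinched the paddle and pulled it up to free the latch. I lifted the lid by the paddle to about 0.8 rad, then pushed its front edge back with the closed fingers. The small ring came off along its peg and was laid on the rubber disc, lowered until it touched before release.

**Final pictures (wrist, scene and top cameras):**
- **Lid:** it stands open by itself, leaning back at about 1.75 rad.
- **Small ring:** it lies flat on the disc, within a few millimetres of its centre.
- **Other things:** the large ring is on its peg, the loose ring is still in the other half of the case, and the bench items have not visibly moved.
- **Robot:** the gripper is well clear, with the wrist force at about 0 N.

**Two checks to note:**
- **Rack contact:** while closing on the ring, the fingertips pressed on the rack panel, and the wrist reading reached about 68 N (limit 120 N). It came from the fingertips, not the gripper's body, and I relieved it before lifting.
- **Disc position:** the disc measured about 6 mm nearer the front of the case than I had assumed. I placed the ring by the measured position.

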